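Wedge a press-fit bearing cap off the music box bedplate

TASK

Take the bearing cap off the near bearing of the iron bedplate: drive the double-ended wedge into the pry slots at the cap's left and right ends by turns, a few millimetres of lift at a time, keeping the cap level end to end within about 5 mm, until both ends stand about 8 mm off their seat. Do not pull or push the cap with the gripper before that. Then lay the wedge flat on the glass, lift the cap off its pins by the lug and set it flat on its underside in the shallow tray; leave the other things where they are.

Things in the scene. Friction and masses are not known exactly. Their poses are not given: they have to be found in the camera images.
- bedplate: Blackened cast-iron bedplate, fixed: plate 260 x 190 mm; x along its brass arbor away from the robot, y to the left, z up, origin under its middle. Two like bearing pedestals, 68 mm (x) by 160 mm (y), 160 mm apart in x; the far one's cap is bolted. The arbor (20 mm journals, axis 60 mm up) sticks out 80 mm from the near pedestal's middle to the robot; a 65 mm brass cylinder lies between.
- bearing (a point): Middle of the flat seat (parting plane) of the near pedestal, 60 mm above the glass; axes as the bedplate's. Its cap has no bolts. The seat's top edges at both ends (y = -80, +80 mm) are bevelled 5 mm down over the last 6 mm. Four split spring pins stand 15 mm up from the seat at x = -24, +24 and y = -66, +66 mm and grip the cap over their lowest 13 mm.
- cap_lug (a point): The loose cap on the near bearing, iron, 0.5 to 0.7 kg, 68 mm (x) by 156 mm (y), 52 mm high; ends 16 mm thick, crown 28 mm high over the middle 72 mm. On the crown stands a flat upright lug, 16 mm thick (x), 44 mm long (y), 24 mm high. This point is half-way up the lug: 40 mm above the cap's underside, 12 mm below its top. Axes as the bedplate's at the start.
- cap_left (a point): Middle of the cap's lower edge at its left (+y) end: 78 mm from the cap's middle, in the plane of its underside. It stands at the seat's height at the start; its height over the seat is the lift of that end.
- cap_right (a point): The same point at the cap's right (-y) end.
- cap: The same cap; origin at the middle of its underside. At each end its underside has a pry slot in the middle of its width: 28 mm wide (x), 44 mm deep (y), its roof 4.5 mm above the seat, flared over the last 5 mm to 9 mm at the end face. The pins' press fit drags at 3 to 5 N a pin and holds the cap up wherever the wedge leaves it.
- wedge_grip (a point): The double-ended wedge, 160 mm long (its x), flat below, 0.32 kg. Middle: a grip block of maple on steel, 56 mm long (x), 20 mm wide (y), 34 mm high. From each end of it a steel wedge, 18 mm wide and 52 mm long, thins from 17.6 mm to 2 mm at the tip (0.3 mm per mm), slope on top. Tips 80 mm either side of the middle. This point: middle of the block, 17 mm above the underside.
- wedge: The same wedge; origin at the middle of its underside. Slid in flat on the seat, it touches the cap with its tip about 13 mm inside the cap's end face and from there raises that end 0.3 mm per mm (8 mm of lift: tip about 40 mm inside) against 5 to 15 N. Arm and grip give some 4 mm under this push: go that much deeper, or watch the cap's ends. The far end sinks 0 to 2 mm meanwhile.
- tray_floor (a point): Middle of the inner floor, 4 mm above the glass, of a shallow tin tray with a grey lining, fixed: 130 mm in its x, 210 mm in its y, walls 3 mm thick and 22 mm high.
- cup: Red enamelled tin parts cup with four bolts in it, 68 mm across, 70 mm high; origin under its middle. Bystander.
- knob: Turned maple winding knob, 60 mm across, 58 mm high. Bystander.
- spare_arbor: Spare brass arbor, 170 mm long, on two wooden rests, 37 mm high. Bystander.
- oil: Amber oil bottle, 44 mm across, 100 mm high. Bystander.
- comb: Steel comb plate, 120 mm long, flat on the glass. Bystander.
- screwdriver: Screwdriver with dark wooden handle, 200 mm long. Bystander.
- hammer: Small hammer, 220 mm long. Bystander.
Not all that is in view belongs to the job. What is shaped like the wedge but yellow is not meant.

How it is judged:
By the outcome, as a careful person would: the job done as asked, in the order asked, and still so for the second after the job is handed in, with the robot touching nothing.
It also fails if it takes over 72 s, if anything falls off the work surface, if the arm or the gripper's body presses on something with over 40 N, if the wrist force passes 120 N, or if a joint passes its speed limit or range.

ROBOT

A 6-joint arm with a two-finger parallel gripper is mounted at the origin on the work surface. World frame = base frame: x ahead of the robot, y to its left, z up, the work surface at z = 0. Lengths are in m, angles in rad, forces in N, time in s.
With the tool pointing down it reaches from about 0.225 to 0.875 m from the base axis. Payload 3.4 kg.
Tool frame: the origin (TCP) lies at the very end of the fingers, on their centre line; the grasp point (between the pads) lies 19 mm behind it; z points along the fingers, y is the direction in which the jaws open and shut (so a half turn about z gives the same grasp; the last joint's range is limited). The gripper opens to 85 mm and grips with 20 to 120 N. Pads are 22 mm wide; open, the fingers measure 114 mm over their backs; the gripper's body (76 mm by 85 mm) begins 54 mm behind the grasp point. The pads swing forward as they close: fully open they stand 13 mm farther back than shut.
Start: joints at [-1.287, 0.276, 1.505, -0, 1.361, -0.121], TCP at [0.226, -0.529, 0.231] pointing down, gripper open.
Joint ranges: [-2.89, 2.89], [-0.75, 2.08], [0.22, 2.7], [-1.18, 4.32], [0.11, 2.71], [-2.7, 2.7]. Speed limits (rad/s): [2.57, 2.57, 3.14, 3.14, 3.14, 3.14].

INTERFACE

Orientations are given as a unit quaternion [w, x, y, z].
In Python, from rig import manip gives the robot as it stands. The module is installed in compiled form; this text tells all that it offers.
- The arm moves only by the tool carry_out, never from a script. Its argument "moves" is one flat list of numbers, 5 for each row, row after row: the opening in per cent of the stroke, from 0 (shut) to 100 (fully open), then the shift along the world's x, y, z in cm, then the turn about the world's z in rad. A call has exactly 10 rows; each row shifts and turns the commanded pose from where the row before left it; what a row does not reach is not made up. A row lasts 1/10 s, in which the tool goes at most 50 mm and 8.59 degrees, less where a joint would pass 70% of its speed; a pose out of reach is approached as far as the arm can. A call is refused whole if a number of a shift passes 5 or a number of a turn 0.15, either way. A call with a gripper value outside its range is refused whole. The fingers move at their own pace and stop on an object; "squeeze" is the grip in N (left out, the last holds). Time passes only in rows, so rows that do not move let the fingers close, or fill a call up. It gives the time, the measured TCP pose, the force and the opening at its end, in the units of the state.
- manip.get_state(): the state, without advancing time (a new reading comes with each control period).
- manip.get_image(name): name is "scene" or "top"; returns the picture (420x560x3 uint8, red, green, blue); there is no depth.
- manip.camera_info(name): a dict with "fov_y" (degrees; the focal length in pixels is half the picture's height over the tangent of half this angle, whatever the lens; pixels are square), "cx", "cy" (the principal point, pixels), "rvec" (rotation vector, rad) and "tvec" (3), from world to camera coordinates, as OpenCV has them. Camera axes: x right, y down, z forward; pixel columns grow to the right and rows downward; lengths in m; the calibration is good to about 2 mm. A picture is of the moment at which its call begins. camera_info takes no time and is no camera call.
- manip.sign_off(): hands the job in, once; it reports no verdict.
The state is a dict: "clock": time; "qpos": joint angles; "qd": joint speeds; "effort": joint torques, N m; "position": TCP position; "ee_rot": TCP orientation; "contact_force": force on the tool from outside, world axes, zero at the start; "moment": the same for the moment, N m; "width": finger opening in m.
Only numpy, scipy, OpenCV 4.12 (cv2) and the standard library are available. Lean on these libraries where they do the work, as an engineer would, in place of code of your own. Each camera call takes 0.05 s, during which the arm holds its last target. There are 200 camera calls.

## Working session

There is one attempt and no reset: what is moved stays moved. The work goes in short steps, Python scripts to look and compute and a tool call to move; the robot and the scene stay as the last step left them, time stands still between calls to the robot, and variables do not carry over. Pictures are saved under pics/ and viewed, about 8 in all and at most 12, crops included, and the job is handed in when it is done.

Besides the shell and the picture viewer there is one more tool, called by a JSON object that holds its "fn" and its "kwargs", one argument or row to a line. carry_out: Moves the arm, as the interface text tells. Its arguments: {"type":"object","properties":{"moves":{"type":"array","items":{"type":"number"}},"squeeze":{"type":"number"}},"required":["moves"]}

```bash
mkdir -p pics; cat > h.py <<'E'
import numpy as np, cv2
from rig import manip
def cam(n):
    i=manip.camera_info(n); f=210/np.tan(np.radians(i['fov_y'])/2)
    K=np.array([[f,0,i['cx']],[0,f,i['cy']],[0,0,1.]]); R=cv2.Rodrigues(np.array(i['rvec'],float))[0]
    return K,R,np.array(i['tvec'],float)
def ray(n,uv,z):
    K,R,t=cam(n); uv=np.atleast_2d(uv).astype(float)
    d=(R.T@np.linalg.inv(K)@np.c_[uv,np.ones(len(uv))].T).T; c=-R.T@t
    return c+d*((z-c[2])/d[:,2])[:,None]
def proj(n,P):
    K,R,t=cam(n); q=(K@(R@np.atleast_2d(P).astype(float).T+t[:,None])).T; return q[:,:2]/q[:,2:]
def snap(n,f):
    im=cv2.cvtColor(np.array(manip.get_image(n)),cv2.COLOR_RGB2BGR); cv2.imwrite('pics/'+f,im); return im
E
python3 - <<'E'
from h import *
a=snap('scene','s0.png');b=snap('top','t0.png')
for n in('scene','top'):
    K,R,t=cam(n);print(n,K[0,0],-R.T@t,manip.camera_info(n)); 
print(manip.get_state())
E
```

```text
scene 410.50148847471655 [1.15097634 0.51162133 1.09921166] {'fov_y': 54.185791304775194, 'cx': 285.6433010188673, 'cy': 206.4542001486388, 'rvec': array([ 1.10885554,  2.47612552, -0.90437543]), 'tvec': array([ 0.38423777, -0.20829232,  1.61361236])}
top 517.4477058316904 [ 0.39295202 -0.05510659  1.45685215] {'fov_y': 44.1783781623194, 'cx': 285.5697785584243, 'cy': 206.55045469231786, 'rvec': array([ 2.16452626, -2.17973528,  0.07649179]), 'tvec': array([-0.03259823,  0.51388056,  1.41941197])}
{'clock': 0.1, 'qpos': array([-1.28701825e+00,  2.76539189e-01,  1.50600892e+00,  1.15973673e-05,
        1.36073450e+00, -1.21002537e-01]), 'qd': array([ 0.00010506, -0.00233937, -0.00303844,  0.00061842,  0.00207243,
        0.00019683]), 'effort': array([ 1.50941913e-03, -4.17700446e+01, -2.46404654e+01, -1.72218874e-04,
        5.71168202e-03,  4.18399907e-06]), 'position': array([ 0.22630622, -0.52806777,  0.23052104]), 'ee_rot': array([-8.42642333e-04,  9.79588792e-01,  2.01010162e-01, -6.30435844e-05]), 'contact_force': array([0.10629185, 0.04405433, 0.63178603]), 'moment': array([ 0.03688022,  0.01525483, -0.00095789]), 'width': 0.08541881103520557}
```

View pics/s0.png

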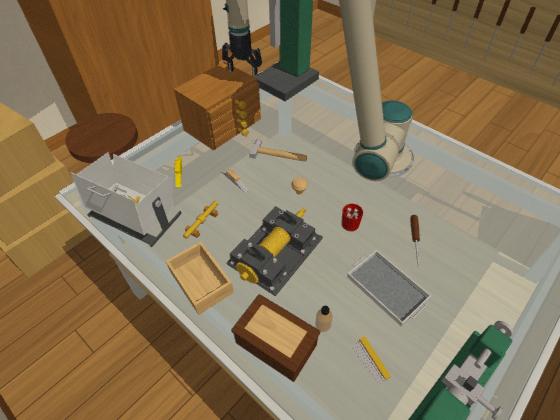

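View pics/t0.png

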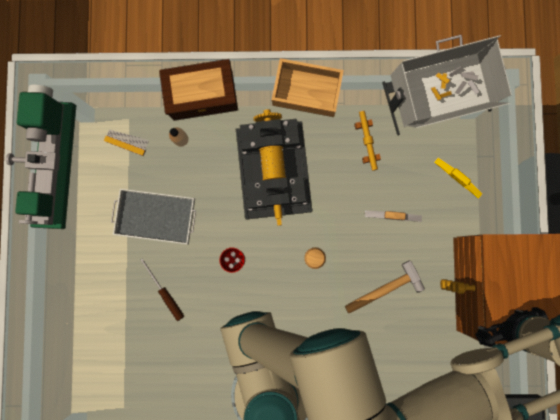

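Candidates for the wedge in the top view are (393,215), steel with a maple middle, and (458,177), all yellow. The steel-and-maple one fits the description. The near cap is at about (277,196) and the tray at (155,217). I'll confirm these in an enlarged crop.

```bash
python3 - <<'E'
from h import *
b=cv2.imread('pics/t0.png');a=cv2.imread('pics/s0.png')
c1=cv2.resize(b[105:235,230:430],None,fx=4,fy=4,interpolation=cv2.INTER_CUBIC)[:, :800]
cv2.imwrite('pics/c1.png',c1)
hsv=cv2.cvtColor(b,cv2.COLOR_BGR2HSV)
w=hsv[195:235,350:440]
# tray lining
g=cv2.cvtColor(b,cv2.COLOR_BGR2GRAY)
for name,m,box in (('plate',(g<75),(105,230,225,320)),('tray',(g<125)&(g>60),(180,250,105,205))):
    r=np.zeros_like(g);y0,y1,x0,x1=box;r[y0:y1,x0:x1]=(m[y0:y1,x0:x1]*255)
    r=cv2.morphologyEx(r,cv2.MORPH_CLOSE,np.ones((5,5)))
    cs=cv2.findContours(r,0,2)[0];c=max(cs,key=cv2.contourArea);q=cv2.minAreaRect(c);print(name,q)
    bx=cv2.boxPoints(q); print(ray('top',bx,0.01 if name=='plate' else .004).round(4))
m=((hsv[...,0]>8)&(hsv[...,0]<22)&(hsv[...,1]>120)).astype(np.uint8)*255
r=np.zeros_like(m);r[205:225,360:430]=m[205:225,360:430]
c=max(cv2.findContours(r,0,2)[0],key=cv2.contourArea);q=cv2.minAreaRect(c);print('block',q,ray('top',[q[0]],.034))
E
```

```text
plate ((273.1922607421875, 165.05453491210938), (100.6462173461914, 66.7857437133789), 84.03550720214844)
[[ 0.7677  0.1072  0.01  ]
 [ 0.7859 -0.0823  0.01  ]
 [ 0.4997 -0.109   0.01  ]
 [ 0.4816  0.0773  0.01  ]]
tray ((154.42124938964844, 216.08645629882812), (75.50096893310547, 44.40711975097656), 7.650651931762695)
[[0.4438 0.448  0.004 ]
 [0.5685 0.4338 0.004 ]
 [0.5382 0.2206 0.004 ]
 [0.4141 0.2363 0.004 ]]
block ((394.94268798828125, 215.1311798095703), (20.370542526245117, 6.790180683135986), 5.19442892074585) [[ 0.48663411 -0.33677284  0.034     ]]
```

View pics/c1.png

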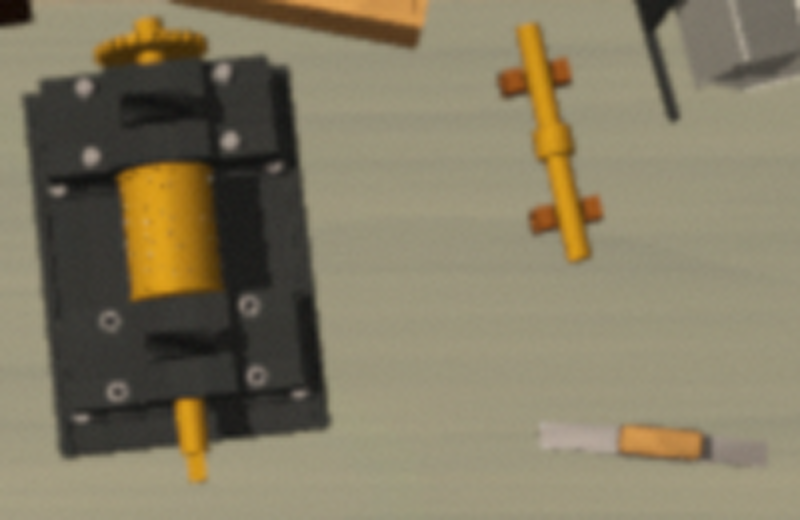

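The crop confirms the steel wedge with the maple block at top (395,215), tips near (365,214) and (422,218). The near cap carries a lug and four empty bolt holes at about (257.5,185), (292,181), (294.5,199) and (259.5,203). Next I'll compute the poses.

```bash
python3 - <<'E'
from h import *
b=cv2.imread('pics/t0.png');hsv=cv2.cvtColor(b,cv2.COLOR_BGR2HSV).astype(int);g=cv2.cvtColor(b,cv2.COLOR_BGR2GRAY).astype(float)
def cen(u,v,r=3):
    u0,v0=int(round(u)),int(round(v));p=g[v0-r:v0+r+1,u0-r:u0+r+1];w=np.clip(p-np.median(p)-15,0,None)
    yy,xx=np.mgrid[v0-r:v0+r+1,u0-r:u0+r+1];return (w*xx).sum()/w.sum(),(w*yy).sum()/w.sum()
def rep(nm,pts,z):
    P=ray('top',pts,z)[:,:2];c=P.mean(0);a=P[[1,2]].mean(0)-P[[0,3]].mean(0) # -y dir
    d=P[[0,1]].mean(0)-P[[2,3]].mean(0)
    print(nm,np.round(pts,2).tolist(),P.round(4).tolist(),c.round(4),'yaw',np.degrees(np.arctan2(d[1],d[0])),np.degrees(np.arctan2(a[1],a[0]))+90,np.linalg.norm(a),np.linalg.norm(d))
    return c
n=[cen(*p) for p in[(257.5,185.25),(292.25,181.25),(294.5,199),(259.5,202.75)]]
f=[cen(*p) for p in[(250.75,126.75),(285.5,123),(287.5,140),(252.75,143.75)]]
cn=rep('near',n,.076);cf=rep('far',f,.08)
d=cf-cn;print('arbor yaw',np.degrees(np.arctan2(d[1],d[0])),np.linalg.norm(d))
# arbor near journal
m=(hsv[...,0]>12)&(hsv[...,0]<30)&(hsv[...,1]>140)&(hsv[...,2]>80)
v,u=np.nonzero(m[205:224,265:290]);P=ray('top',np.c_[u+265,v+205],.066);print('stub',P.mean(0),P[:,0].min())
# wedge mask: steel+maple vs background
sub=b[203:230,355:430].astype(float);bg=np.median(sub.reshape(-1,3),0);dd=np.abs(sub-bg).max(2)>22
r=cv2.morphologyEx(dd.astype(np.uint8)*255,cv2.MORPH_OPEN,np.ones((2,2)))
c=max(cv2.findContours(r,0,1)[0],key=cv2.contourArea);q=cv2.minAreaRect(c);cc=np.array(q[0])+[355,203]
print('wedge',q,ray('top',[cc],.008))
bx=cv2.boxPoints(q)+[355,203];print(ray('top',bx,.005).round(4))
mb=(hsv[...,0]>=8)&(hsv[...,0]<22)&(hsv[...,1]>90);v,u=np.nonzero(mb[205:226,375:415]);P=ray('top',np.c_[u+375,v+205],.034)[:,:2];
e=np.linalg.eigh(np.cov(P.T))[1][:,1];print('maple',P.mean(0),np.degrees(np.arctan2(e[1],e[0])),np.ptp(P,0))
a=cv2.imread('pics/s0.png')
cv2.imwrite('pics/c2.png',np.hstack([cv2.resize(a[195:300,220:330],None,fx=4.5,fy=4.5,interpolation=cv2.INTER_CUBIC),cv2.resize(a[150:255,205:270],None,fx=4.5,fy=4.5,interpolation=cv2.INTER_CUBIC)]))
E
```

```text
near [[256.74, 184.13], [291.8, 180.82], [293.29, 198.32], [258.39, 202.41]] [[0.5702, 0.0403], [0.5784, -0.0541], [0.531, -0.0578], [0.5207, 0.0359]] [ 0.5501 -0.0089] yaw 4.727497741052352 5.611631433197488 0.09448820481805617 0.04853797120775737
far [[250.46, 126.12], [285.13, 122.4], [286.99, 139.67], [252.29, 143.6]] [[0.728, 0.0567], [0.7374, -0.0373], [0.6899, -0.042], [0.68, 0.0518]] [0.7088 0.0073] yaw 5.754564578938713 5.843029006393905 0.09437226724220424 0.048014589140966714
arbor yaw 5.849563158867952 0.15956663185480127
stub [ 0.4925928  -0.01503434  0.066     ] 0.4655593433775794
wedge ((42.5, 13.5), (9.0, 23.0), 90.0) [[ 0.48445702 -0.34896069  0.008     ]]
[[ 0.4975 -0.3177  0.005 ]
 [ 0.4971 -0.382   0.005 ]
 [ 0.4718 -0.3814  0.005 ]
 [ 0.4723 -0.3171  0.005 ]]
maple [ 0.4866791  -0.33674349] 84.6000648443769 [0.02238995 0.05506808]
```

View pics/c2.png

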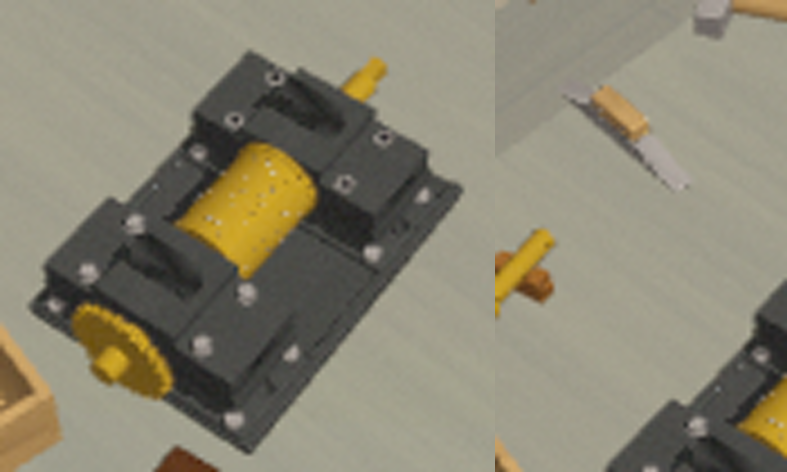

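Poses so far:
- Bearing at (0.550, -0.009), yaw 5.85°.
- Wedge at (0.487, -0.337), axis at 84.6°.
- Tray at (0.491, 0.335), yaw about -7.8°.

I'll start moving.

{"fn": "carry_out", "kwargs": {
  "moves": [100, 0, 0, 5, 0.107, 100, 0, 0, 4, 0.107, 100, 3.25, 2.4, 0, 0.107, 100, 3.25, 2.4, 0, 0.107, 100, 3.25, 2.4, 0, 0.107, 100, 3.25, 2.4, 0, 0.107, 100, 3.25, 2.4, 0, 0.107, 100, 3.25, 2.4, 0, 0.107, 100, 3.25, 2.4, 0, 0.107, 100, 3.25, 2.4, 0, 0.107],
  "squeeze": 80
}}

```text
clock: 1.1
position: [0.4875, -0.3352, 0.3209]
ee_rot: [-0.0, 0.739, 0.674, -0.0]
contact_force: [0.7, -0.9, 0.3]
width: 0.0856
```

{"fn": "carry_out", "kwargs": {
  "moves": [100, 0, -0.15, -5, 0, 100, 0, 0, -5, 0, 100, 0, 0, -5, 0, 100, 0, 0, -5, 0, 70, 0, 0, -5, 0, 60, 0, 0, -3, 0, 60, 0, 0, -2, 0, 60, 0, 0, -1, 0, 60, 0, 0, -0.6, 0, 60, 0, 0, 0, 0]
}}

```text
clock: 2.1
position: [0.4865, -0.3381, 0.0052]
ee_rot: [-0.0, 0.74, 0.672, 0.0]
contact_force: [-0.4, -0.0, -0.2]
width: 0.0512
```

{"fn": "carry_out", "kwargs": {
  "moves": [0, 0, 0, 0, 0, 0, 0, 0, 0, 0, 0, 0, 0, 0, 0, 0, 0, 0, 0, 0, 0, 0, 0, 0, 0, 0, 0, 0, 0, 0, 0, 0, 0, 0, 0, 0, 0, 0, 3, 0, 0, 0, 0, 4, 0, 0, 0, 0, 3, 0]
}}

```text
clock: 3.1
position: [0.4862, -0.3379, 0.1066]
ee_rot: [-0.0, 0.74, 0.672, -0.0]
contact_force: [0.2, -1.2, -2.5]
width: 0.0189
```

{"fn": "carry_out", "kwargs": {
  "moves": [0, 1.64, 3.08, 0, 0.0392, 0, 1.64, 3.08, 0, 0.0392, 0, 1.64, 3.08, 0, 0.0392, 0, 1.64, 3.08, 0, 0.0392, 0, 1.64, 3.08, 0, 0.0392, 0, 0, 0, -2, 0, 0, 0, 0, -1.5, 0, 0, 0, 0, -0.5, 0, 0, 0, 0, 0, 0, 0, 0, 0, 0, 0]
}}

```text
clock: 4.1
position: [0.5686, -0.1844, 0.0656]
ee_rot: [0.0, 0.671, 0.741, 0.0]
contact_force: [0.1, -0.1, -2.5]
width: 0.0186
```

```bash
python3 - <<'E'
from h import *
a=snap('scene','s1.png');b=snap('top','t1.png')
s=manip.get_state();print(s['position'],s['ee_rot'],s['contact_force'])
g=cv2.cvtColor(b,cv2.COLOR_BGR2GRAY)
cv2.imwrite('pics/c3.png',np.hstack([cv2.resize(b[160:225,250:370],None,fx=4,fy=4,interpolation=cv2.INTER_CUBIC)[:260],cv2.resize(a[180:245,230:310],None,fx=4,fy=4,interpolation=cv2.INTER_CUBIC)]))
for s in(95,15):
  c=np.array([.5501,-.0089]);y=np.array([-.1019,.9948]);p=c-y*s/1000;print(s,proj('top',[[*p,.062]]),proj('scene',[[*p,.062]]))
E
```

```text
[ 0.568948   -0.18466293  0.06618804] [8.33852453e-04 6.71090387e-01 7.41375024e-01 2.68496573e-04] [-0.24094027 -0.28293655 -4.057262  ]
95 [[310.03709434 188.15264486]] [[265.56373338 212.0573041 ]]
15 [[280.71279931 191.37378264]] [[285.39270588 223.41929948]]
```

View pics/c3.png

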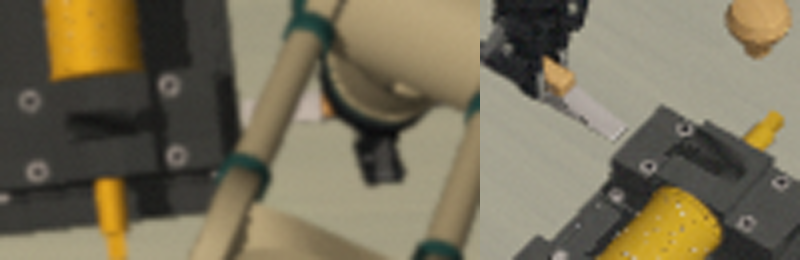

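{"fn": "carry_out", "kwargs": {
  "moves": [0, -0.053, 0.517, 0, 0, 0, -0.053, 0.517, 0, 0, 0, -0.053, 0.517, 0, 0, 0, -0.053, 0.517, 0, 0, 0, -0.053, 0.517, 0, 0, 0, 0, 0, -0.05, 0, 0, -0.02, 0.2, 0, 0, 0, -0.02, 0.2, 0, 0, 0, -0.02, 0.2, 0, 0, 0, 0, 0, 0, 0]
}}

```text
clock: 5.2
position: [0.5677, -0.1628, 0.0678]
ee_rot: [0.009, 0.668, 0.744, -0.006]
contact_force: [-2.7, -24.5, 2.7]
width: 0.0189
```

```bash
cat >> h.py <<'E'
B=np.array([.5501,-.0089]);YH=np.array([-.1019,.9948]);XH=np.array([.9948,.1019])
H=np.array([[281.3,212.1],[272.2,221.4],[305.3,225.4],[296.9,235.7]],np.float32).reshape(-1,1,2) # R near,far ; L near,far
FX=np.array([[261.1,228.9],[302.5,251.1],[276.0,253.0]]) 
def lifts(k=4,ref='pics/s0.png'):
    r=cv2.cvtColor(cv2.imread(ref),cv2.COLOR_BGR2GRAY);D=[]
    st=manip.get_state();p=st['position'][:2]-B
    print('t',st['clock'].__round__(2),'pos',st['position'].round(4),'along',(p@YH).round(4),'lat',(p@XH).round(4),'F',(st['contact_force'][:2]@YH).round(1),st['contact_force'].round(1))
    for _ in range(k):
        g=cv2.cvtColor(np.array(manip.get_image('scene')),cv2.COLOR_RGB2GRAY)
        q,s,e=cv2.calcOpticalFlowPyrLK(r,g,H,None,winSize=(9,9),maxLevel=1);D.append((q-H)[:,0])
    D=np.array(D);m=np.median(D,0)
    y=B+np.array([YH*-.046,YH*.046]); 
    out=[]
    for i,pp in enumerate(y):
        a=proj('scene',[[*pp,.076],[*pp,.086]]);s=(a[1]-a[0])/10; out.append(-(-(m[2*i:2*i+2].mean(0)@s))/(s@s))
    R,L=out;mid,sl=(L+R)/2,(L-R)/92*78
    print('flow',m.round(2).tolist(),'lift at ends L %.1f R %.1f'%(mid+sl,mid-sl))
E
python3 -c "
from h import *
lifts()"
```

```text
t 5.2 pos [ 0.5677 -0.1628  0.0678] along -0.1549 lat 0.0018 F -24.1 [ -2.7 -24.5   2.7]
flow [[-0.009999999776482582, 0.05000000074505806], [-0.009999999776482582, -0.0], [-0.029999999329447746, 0.03999999910593033], [-0.009999999776482582, 0.019999999552965164]] lift at ends L -0.2 R -0.1
```

```bash
python3 - <<'E'
from h import *
ims=[np.array(manip.get_image('scene')).astype(float) for _ in range(3)]
a=cv2.cvtColor(np.mean(ims,0).astype(np.uint8),cv2.COLOR_RGB2BGR)
c=a[190:250,240:320];c=np.clip(c.astype(float)*1.6,0,255).astype(np.uint8)
cv2.imwrite('pics/c4.png',cv2.resize(c,None,fx=9,fy=9,interpolation=cv2.INTER_CUBIC))
for y,x,z in[(-78,0,.060),(-78,-14,.06),(-78,14,.06),(-78,-34,.06),(-78,34,.06),(-78,34,.076),(-78,-34,.076)]:
  p=B+YH*y/1e3+XH*x/1e3;print(y,x,z,((proj('scene',[[*p,z]])-[240,190])*9).round(0))
E
```

```text
-78 0 0.06 [[267. 223.]]
-78 -14 0.06 [[291. 199.]]
-78 14 0.06 [[244. 248.]]
-78 -34 0.06 [[324. 165.]]
-78 34 0.06 [[210. 283.]]
-78 34 0.076 [[208. 255.]]
-78 -34 0.076 [[323. 137.]]
```

View pics/c4.png

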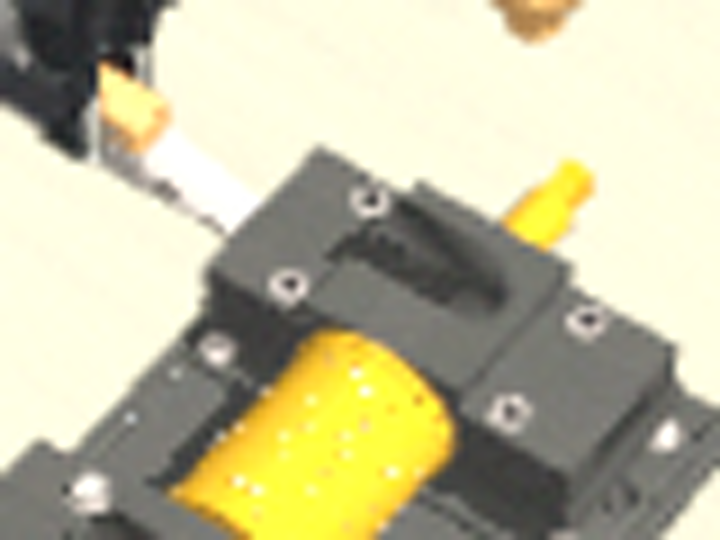

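```bash
python3 - <<'E'
from h import *
def c(y,x,z):
  p=B+YH*y/1e3+XH*x/1e3;return ((proj('scene',[[*p,z]])-[240,190])*9).round(0)[0]
for lat in(0,2,6):
  for e in(-9,9): print(lat,e,'y-85',c(-85,lat+e,.0626+.0054),'y-125',c(-125,lat+e,.0626+.0174))
for P in[(-46,24),(-46,-24),(46,24),(46,-24)]: print(P,c(*P,.076))
K,R,t=cam('scene')
n=ray('top',[[256.74,184.13],[291.8,180.82],[293.29,198.32],[258.39,202.41]],.076);print(((proj('scene',n)-[240,190])*9).round(0))
s=manip.get_state();print(s['moment'],s['contact_force'],s['position'],s['qpos'])
E
```

```text
0 -9 y-85 [267. 185.] y-125 [178. 114.]
0 9 y-85 [236. 216.] y-125 [147. 145.]
2 -9 y-85 [263. 188.] y-125 [175. 118.]
2 9 y-85 [233. 220.] y-125 [144. 148.]
6 -9 y-85 [256. 195.] y-125 [168. 124.]
6 9 y-85 [226. 227.] y-125 [137. 155.]
(-46, 24) [297. 279.]
(-46, -24) [378. 194.]
(46, 24) [512. 403.]
(46, -24) [590. 313.]
[[512. 406.]
 [294. 276.]
 [376. 193.]
 [595. 314.]]
[-4.03965907  0.61952099  0.40683185] [ -2.06387786 -24.81144687   2.81629907] [ 0.56763173 -0.16281457  0.06778321] [-0.38691899  0.42608864  1.71441656 -0.01968564  0.98791878 -0.48282523]
```

{"fn": "carry_out", "kwargs": {
  "moves": [0, 0.1, -1.0, 0, 0, 0, 0.05, -0.5, 0, 0, 0, -0.25, -0.025, 0.15, 0, 0, 0, 0, 0, 0, 0, -0.02, 0.2, 0, 0, 0, -0.02, 0.2, 0, 0, 0, -0.02, 0.2, 0, 0, 0, -0.02, 0.2, 0, 0, 0, 0, 0, 0, 0, 0, 0, 0, 0, 0]
}}

```text
clock: 6.55
position: [0.5636, -0.1588, 0.0665]
ee_rot: [-0.0, 0.671, 0.742, 0.0]
contact_force: [0.7, -0.7, -0.4]
width: 0.0188
```

```bash
python3 -c "
from h import *
lifts(2)"
```

```text
t 6.55 pos [ 0.5636 -0.1588  0.0665] along -0.1505 lat -0.0019 F -0.8 [ 0.7 -0.7 -0.4]
flow [[-0.009999999776482582, 0.03999999910593033], [-0.009999999776482582, 0.0], [-0.029999999329447746, 0.03999999910593033], [-0.009999999776482582, 0.019999999552965164]] lift at ends L -0.2 R -0.1
```

{"fn": "carry_out", "kwargs": {
  "moves": [0, -0.018, 0.175, -0.05, 0, 0, -0.018, 0.175, 0, 0, 0, -0.018, 0.175, 0, 0, 0, -0.018, 0.175, 0, 0, 0, -0.018, 0.175, 0, 0, 0, -0.018, 0.175, 0, 0, 0, -0.018, 0.175, 0, 0, 0, -0.018, 0.175, 0, 0, 0, 0, 0, 0, 0, 0, 0, 0, 0, 0]
}}

```text
clock: 7.65
position: [0.564, -0.1498, 0.0671]
ee_rot: [0.004, 0.67, 0.742, -0.001]
contact_force: [1.1, -11.3, 2.8]
width: 0.019
```

```bash
python3 -c "
from h import *
lifts(2)"
```

```text
t 7.65 pos [ 0.564  -0.1498  0.0671] along -0.1416 lat -0.0006 F -11.4 [  1.1 -11.3   2.8]
flow [[0.03999999910593033, -0.15000000596046448], [0.019999999552965164, -0.20999999344348907], [0.1599999964237213, 0.11999999731779099], [0.1899999976158142, 0.019999999552965164]] lift at ends L -0.7 R 1.3
```

{"fn": "carry_out", "kwargs": {
  "moves": [0, -0.016, 0.16, 0, 0, 0, -0.016, 0.16, 0, 0, 0, -0.016, 0.16, 0, 0, 0, -0.016, 0.16, 0, 0, 0, 0, 0, 0, 0, 0, 0, 0, 0, 0, 0, 0, 0, 0, 0, 0, 0, 0, 0, 0, 0, 0, 0, 0, 0, 0, 0, 0, 0, 0]
}}

```text
clock: 8.75
position: [0.5637, -0.1437, 0.0671]
ee_rot: [0.005, 0.67, 0.742, -0.001]
contact_force: [1.3, -12.5, 2.4]
width: 0.0187
```

```bash
python3 -c "
from h import *
lifts(3)"
```

```text
t 8.75 pos [ 0.5637 -0.1437  0.0671] along -0.1355 lat -0.0002 F -12.6 [  1.3 -12.5   2.4]
flow [[-0.0, -0.38999998569488525], [0.12999999523162842, -0.3499999940395355], [0.18000000715255737, 0.05999999865889549], [0.20000000298023224, 0.03999999910593033]] lift at ends L -0.9 R 2.6
```

{"fn": "carry_out", "kwargs": {
  "moves": [0, 0.255, -2.487, 0, 0, 0, 0.255, -2.487, 0, 0, 0, 0, 0, 4, 0, 0, 0, 0, 4, 0, 0, -0.51, 4.97, 0, 0, 0, -0.51, 4.97, 0, 0, 0, -0.51, 4.97, 0, 0, 0, -0.51, 4.97, 0, 0, 0, -0.51, 4.97, 0, 0, 0, -0.51, 4.97, 0, 0]
}}

```text
clock: 9.9
position: [0.5339, 0.1117, 0.1448]
ee_rot: [-0.001, 0.671, 0.741, -0.001]
contact_force: [0.7, 0.1, -3.6]
width: 0.0184
```

```bash
python3 -c "
from h import *
st=manip.get_state();p=st['position'][:2]-B;print(st['position'],p@YH,p@XH,st['ee_rot'],st['contact_force'],st['qd'].round(2))"
```

```text
[0.53393669 0.11174178 0.14481843] 0.12166148130651024 -0.0037858613376239563 [-1.17637317e-03  6.70963062e-01  7.41489509e-01 -7.02559436e-04] [ 0.66903772  0.12551903 -3.62103529] [ 0.92  0.05 -0.07 -0.    0.01  0.91]
```

{"fn": "carry_out", "kwargs": {
  "moves": [0, -0.27, 2.637, 0, 0, 0, -0.27, 2.637, 0, 0, 0, 0.15, 0.015, -3, 0, 0, 0, 0, -3, 0, 0, 0, 0, -1.5, 0, 0, 0, 0, -0.45, 0, 0, 0, 0, 0, 0, 0, 0, 0, 0, 0, 0, 0, 0, 0, 0, 0, 0, 0, 0, 0]
}}

```text
clock: 10.9
position: [0.5326, 0.1624, 0.0673]
ee_rot: [0.001, 0.671, 0.742, 0.001]
contact_force: [-0.4, -0.3, -2.9]
width: 0.0189
```

```bash
python3 -c "
from h import *
lifts(3);snap('top','t2.png')
s=manip.get_state();print(s['ee_rot'])
a=cv2.imread('pics/t2.png');cv2.imwrite('pics/c5.png',cv2.resize(a[150:240,170:310],None,fx=5.5,fy=5.5,interpolation=cv2.INTER_CUBIC))"
```

```text
t 10.9 pos [0.5326 0.1624 0.0673] along 0.1722 lat 0.0 F -0.3 [-0.4 -0.3 -2.9]
flow [[-0.10999999940395355, -0.9300000071525574], [0.2800000011920929, -1.0800000429153442], [0.699999988079071, -0.23000000417232513], [3.0799999237060547, -1.5700000524520874]] lift at ends L 5.1 R 5.1
[2.32494492e-04 6.70928931e-01 7.41521560e-01 3.03275765e-04]
```

View pics/c5.png

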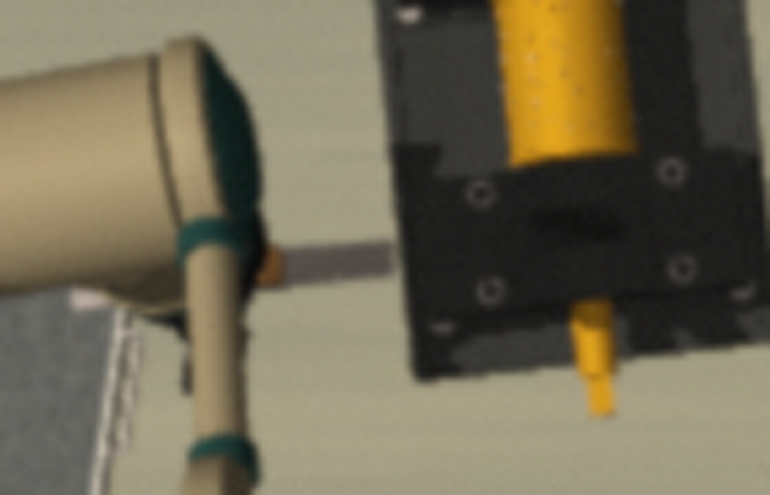

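{"fn": "carry_out", "kwargs": {
  "moves": [0, 0.045, -0.438, 0, 0, 0, 0.045, -0.438, 0, 0, 0, 0.045, -0.438, 0, 0, 0, 0.045, -0.438, 0, 0, 0, 0.045, -0.438, 0, 0, 0, 0.02, -0.2, -0.03, 0, 0, 0.02, -0.2, 0, 0, 0, 0.02, -0.2, 0, 0, 0, 0.02, -0.2, 0, 0, 0, 0, 0, 0, 0]
}}

```text
clock: 12.1
position: [0.5356, 0.1326, 0.0667]
ee_rot: [0.001, 0.671, 0.742, 0.001]
contact_force: [0.1, 2.2, -0.1]
width: 0.0188
```

```bash
python3 -c "
from h import *
lifts(2);snap('top','t3.png')"
```

```text
t 12.1 pos [0.5356 0.1326 0.0667] along 0.1423 lat -0.0 F 2.1 [ 0.1  2.2 -0.1]
flow [[-0.07999999821186066, -0.9100000262260437], [0.18000000715255737, -1.090000033378601], [0.7300000190734863, -0.20999999344348907], [3.509999990463257, -1.6299999952316284]] lift at ends L 5.3 R 5.0
```

{"fn": "carry_out", "kwargs": {
  "moves": [0, 0.019, -0.187, 0, 0, 0, 0.019, -0.187, 0, 0, 0, 0.019, -0.187, 0, 0, 0, 0.019, -0.187, 0, 0, 0, 0.019, -0.187, 0, 0, 0, 0.019, -0.187, 0, 0, 0, 0.019, -0.187, 0, 0, 0, 0.019, -0.187, 0, 0, 0, 0, 0, 0, 0, 0, 0, 0, 0, 0]
}}

```text
clock: 13.25
position: [0.5369, 0.1204, 0.0669]
ee_rot: [-0.001, 0.672, 0.741, 0.003]
contact_force: [-0.5, 11.6, 4.8]
width: 0.019
```

```bash
python3 -c "
from h import *
lifts(2)"
```

```text
t 13.25 pos [0.5369 0.1204 0.0669] along 0.13 lat 0.0001 F 11.6 [-0.5 11.6  4.8]
flow [[-0.25999999046325684, -1.0199999809265137], [0.11999999731779099, -1.149999976158142], [0.47999998927116394, -0.9700000286102295], [0.7900000214576721, -1.2699999809265137]] lift at ends L 6.0 R 5.4
```

{"fn": "carry_out", "kwargs": {
  "moves": [0, -0.255, 2.487, 0, 0, 0, -0.255, 2.487, 0, 0, 0, 0, 0, 4, 0, 0, 0, 0, 4, 0, 0, 0.51, -4.97, 0, 0, 0, 0.51, -4.97, 0, 0, 0, 0.51, -4.97, 0, 0, 0, 0.51, -4.97, 0, 0, 0, 0.51, -4.97, 0, 0, 0, 0.51, -4.97, 0, 0]
}}

```text
clock: 14.35
position: [0.5609, -0.1337, 0.1452]
ee_rot: [-0.001, 0.671, 0.741, -0.001]
contact_force: [0.7, -0.4, -2.7]
width: 0.0186
```

{"fn": "carry_out", "kwargs": {
  "moves": [0, 0.27, -2.637, 0, 0, 0, 0.27, -2.637, 0, 0, 0, 0, 0, -3, 0, 0, 0, 0, -3, 0, 0, 0, 0, -1.5, 0, 0, 0, 0, -0.47, 0, 0, 0, 0, 0, 0, 0, 0, 0, 0, 0, 0, 0, 0, 0, 0, 0, 0, 0, 0, 0]
}}

```text
clock: 15.35
position: [0.568, -0.184, 0.0674]
ee_rot: [0.001, 0.671, 0.742, 0.0]
contact_force: [0.7, -0.1, -3.3]
width: 0.0187
```

```bash
python3 -c "
from h import *
lifts(3)"
```

```text
t 15.35 pos [ 0.568  -0.184   0.0674] along -0.176 lat -0.0 F -0.2 [ 0.7 -0.1 -3.3]
flow [[-0.11999999731779099, -0.5400000214576721], [-0.07999999821186066, -0.5400000214576721], [0.05000000074505806, -0.6399999856948853], [-0.07999999821186066, -0.6899999976158142]] lift at ends L 3.7 R 2.5
```

{"fn": "carry_out", "kwargs": {
  "moves": [0, -0.071, 0.696, 0, 0, 0, -0.071, 0.696, 0, 0, 0, -0.071, 0.696, 0, 0, 0, -0.071, 0.696, -0.05, 0, 0, -0.051, 0.497, 0, 0, 0, -0.051, 0.497, 0, 0, 0, -0.051, 0.497, 0, 0, 0, -0.051, 0.497, 0, 0, 0, -0.051, 0.497, 0, 0, 0, 0, 0, 0, 0]
}}

```text
clock: 16.5
position: [0.5638, -0.1337, 0.0669]
ee_rot: [0.003, 0.67, 0.742, -0.001]
contact_force: [1.0, -8.2, 1.7]
width: 0.0186
```

```bash
python3 -c "
from h import *
lifts(3)"
```

```text
t 16.5 pos [ 0.5638 -0.1337  0.0669] along -0.1255 lat 0.001 F -8.2 [ 1.  -8.2  1.7]
flow [[0.09000000357627869, -0.9399999976158142], [0.14000000059604645, -0.9900000095367432], [0.09000000357627869, -0.6600000262260437], [0.1599999964237213, -0.5799999833106995]] lift at ends L 2.6 R 5.5
```

{"fn": "carry_out", "kwargs": {
  "moves": [0, 0.255, -2.487, 0, 0, 0, 0.255, -2.487, 0, 0, 0, 0, 0, 4, 0, 0, 0, 0, 4, 0, 0, -0.51, 4.97, 0, 0, 0, -0.51, 4.97, 0, 0, 0, -0.51, 4.97, 0, 0, 0, -0.51, 4.97, 0, 0, 0, -0.51, 4.97, 0, 0, 0, -0.51, 4.97, 0, 0]
}}

```text
clock: 17.65
position: [0.5349, 0.1197, 0.1451]
ee_rot: [-0.001, 0.671, 0.741, -0.0]
contact_force: [0.9, -0.3, -4.4]
width: 0.0188
```

{"fn": "carry_out", "kwargs": {
  "moves": [0, -0.24, 2.338, 0, 0, 0, -0.24, 2.338, 0, 0, 0, 0, 0, -3, 0, 0, 0, 0, -3, 0, 0, 0, 0, -1.5, 0, 0, 0, 0, -0.45, 0, 0, 0, 0, 0, 0, 0, 0, 0, 0, 0, 0, 0, 0, 0, 0, 0, 0, 0, 0, 0]
}}

```text
clock: 18.65
position: [0.5324, 0.1642, 0.0673]
ee_rot: [0.001, 0.671, 0.741, 0.001]
contact_force: [0.7, 0.3, -2.4]
width: 0.019
```

```bash
python3 -c "
from h import *
lifts(2)"
```

```text
t 18.65 pos [0.5324 0.1642 0.0673] along 0.174 lat -0.0 F 0.3 [ 0.7  0.3 -2.4]
flow [[-0.029999999329447746, -1.5399999618530273], [0.15000000596046448, -1.649999976158142], [0.6299999952316284, -0.9399999976158142], [6.619999885559082, -3.2100000381469727]] lift at ends L 12.8 R 6.9
```

{"fn": "carry_out", "kwargs": {
  "moves": [0, 0.071, -0.696, 0, 0, 0, 0.071, -0.696, 0, 0, 0, 0.071, -0.696, 0, 0, 0, 0.071, -0.696, -0.05, 0, 0, 0.065, -0.637, 0, 0, 0, 0.065, -0.637, 0, 0, 0, 0.065, -0.637, 0, 0, 0, 0.065, -0.637, 0, 0, 0, 0.065, -0.637, 0, 0, 0, 0, 0, 0, 0]
}}

```text
clock: 19.75
position: [0.5385, 0.1054, 0.0668]
ee_rot: [-0.0, 0.672, 0.741, 0.002]
contact_force: [-0.7, 6.3, 4.6]
width: 0.0186
```

```bash
python3 -c "
from h import *
lifts(2)"
```

```text
t 19.75 pos [0.5385 0.1054 0.0668] along 0.1149 lat 0.0001 F 6.3 [-0.7  6.3  4.6]
flow [[-0.23999999463558197, -1.7599999904632568], [-0.30000001192092896, -2.049999952316284], [0.5799999833106995, -1.75], [3.299999952316284, -3.009999990463257]] lift at ends L 13.8 R 8.7
```

{"fn": "carry_out", "kwargs": {
  "moves": [0, -0.27, 2.637, 0, 0, 0, -0.27, 2.637, 0, 0, 0, -0.05, 0.5, 4, 0, 0, 0, 0, 4, 0, 0, 0.51, -4.97, 0, 0, 0, 0.51, -4.97, 0, 0, 0, 0.51, -4.97, 0, 0, 0, 0.51, -4.97, 0, 0, 0, 0.51, -4.97, 0, 0, 0, 0.51, -4.97, 0, 0]
}}

```text
clock: 20.85
position: [0.5615, -0.1389, 0.1452]
ee_rot: [-0.0, 0.671, 0.741, -0.001]
contact_force: [1.0, -0.2, -2.6]
width: 0.0189
```

{"fn": "carry_out", "kwargs": {
  "moves": [0, 0.255, -2.487, 0, 0, 0, 0.255, -2.487, 0, 0, 0, 0, 0, -3, 0, 0, 0, 0, -3, 0, 0, 0, 0, -1.5, 0, 0, 0, 0, -0.47, 0, 0, 0, 0, 0, 0, 0, 0, 0, 0, 0, 0, 0, 0, 0, 0, 0, 0, 0, 0, 0]
}}

```text
clock: 21.85
position: [0.5682, -0.186, 0.0672]
ee_rot: [0.001, 0.671, 0.742, 0.0]
contact_force: [-0.2, -0.6, -3.0]
width: 0.0185
```

```bash
python3 -c "
from h import *
lifts(3)"
```

```text
t 21.85 pos [ 0.5682 -0.186   0.0672] along -0.178 lat -0.0 F -0.6 [-0.2 -0.6 -3. ]
flow [[-0.11999999731779099, -1.2799999713897705], [-0.18000000715255737, -1.3700000047683716], [0.07999999821186066, -1.4900000095367432], [0.05000000074505806, -1.4600000381469727]] lift at ends L 7.9 R 6.4
```

{"fn": "carry_out", "kwargs": {
  "moves": [0, -0.071, 0.696, 0, 0, 0, -0.071, 0.696, 0, 0, 0, -0.071, 0.696, 0, 0, 0, -0.071, 0.696, -0.05, 0, 0, -0.072, 0.706, 0, 0, 0, -0.072, 0.706, 0, 0, 0, -0.072, 0.706, 0, 0, 0, -0.072, 0.706, 0, 0, 0, -0.072, 0.706, 0, 0, 0, 0, 0, 0, 0]
}}

```text
clock: 23.0
position: [0.5627, -0.1235, 0.0668]
ee_rot: [0.003, 0.67, 0.742, -0.0]
contact_force: [1.8, -5.0, 3.7]
width: 0.0184
```

```bash
python3 -c "
from h import *
lifts(3)"
```

```text
t 23.0 pos [ 0.5627 -0.1235  0.0668] along -0.1153 lat 0.0009 F -5.1 [ 1.8 -5.   3.7]
flow [[-0.05999999865889549, -1.7000000476837158], [0.07999999821186066, -1.7999999523162842], [0.1899999976158142, -1.5399999618530273], [0.28999999165534973, -1.399999976158142]] lift at ends L 7.2 R 9.3
```

{"fn": "carry_out", "kwargs": {
  "moves": [0, 0.285, -2.785, 0, 0, 0, 0.285, -2.785, 0, 0, 0, 0, 0, 4, 0, 0, 0, 0, 4, 0, 0, -0.51, 4.97, 0, 0, 0, -0.51, 4.97, 0, 0, 0, -0.51, 4.97, 0, 0, 0, -0.51, 4.97, 0, 0, 0, -0.51, 4.97, 0, 0, 0, -0.51, 4.97, 0, 0]
}}

```text
clock: 24.15
position: [0.5339, 0.1227, 0.1445]
ee_rot: [-0.002, 0.671, 0.742, -0.001]
contact_force: [0.2, -0.0, -3.2]
width: 0.0184
```

{"fn": "carry_out", "kwargs": {
  "moves": [0, -0.24, 2.338, 0, 0, 0, -0.24, 2.338, 0, 0, 0, 0, 0, -3, 0, 0, 0, 0, -3, 0, 0, 0, 0, -1.5, 0, 0, 0, 0, -0.45, 0, 0, 0, 0, 0, 0, 0, 0, 0, 0, 0, 0, 0, 0, 0, 0, 0, 0, 0, 0, 0]
}}

```text
clock: 25.15
position: [0.5321, 0.1667, 0.0671]
ee_rot: [0.001, 0.671, 0.741, 0.001]
contact_force: [-0.4, 0.1, -3.4]
width: 0.0185
```

```bash
python3 -c "
from h import *
lifts(1)"
```

```text
t 25.15 pos [0.5321 0.1667 0.0671] along 0.1766 lat -0.0 F 0.2 [-0.4  0.1 -3.4]
flow [[-0.1899999976158142, -2.309999942779541], [0.10000000149011612, -2.369999885559082], [0.6899999976158142, -1.850000023841858], [0.9700000286102295, -1.9900000095367432]] lift at ends L 9.4 R 12.5
```

{"fn": "carry_out", "kwargs": {
  "moves": [0, 0.071, -0.696, 0, 0, 0, 0.071, -0.696, 0, 0, 0, 0.071, -0.696, 0, 0, 0, 0.071, -0.696, -0.05, 0, 0, 0.072, -0.706, 0, 0, 0, 0.072, -0.706, 0, 0, 0, 0.072, -0.706, 0, 0, 0, 0.072, -0.706, 0, 0, 0, 0.072, -0.706, 0, 0, 0, 0, 0, 0, 0]
}}

```text
clock: 26.2
position: [0.539, 0.1035, 0.0668]
ee_rot: [0.0, 0.672, 0.741, 0.002]
contact_force: [0.1, 4.6, 7.0]
width: 0.0192
```

{"fn": "carry_out", "kwargs": {
  "moves": [0, -0.285, 2.785, 0, 0, 0, -0.285, 2.785, 0, 0, 0, 0, 0, 4, 0, 0, 0, 0, 4, 0, 0, 0.51, -4.97, 0, 0, 0, 0.51, -4.97, 0, 0, 0, 0.51, -4.97, 0, 0, 0, 0.51, -4.97, 0, 0, 0, 0.51, -4.97, 0, 0, 0, 0.51, -4.97, 0, 0]
}}

```text
clock: 27.2
position: [0.5615, -0.1421, 0.1447]
ee_rot: [-0.001, 0.671, 0.741, -0.001]
contact_force: [1.0, -0.1, -3.1]
width: 0.0189
```

```bash
python3 -c "
from h import *
lifts(3)"
```

```text
t 27.2 pos [ 0.5615 -0.1421  0.1447] along -0.1337 lat -0.0022 F -0.2 [ 1.  -0.1 -3.1]
flow [[-0.12999999523162842, -1.7400000095367432], [0.07000000029802322, -1.7899999618530273], [0.09000000357627869, -1.6699999570846558], [-0.10000000149011612, -1.7400000095367432]] lift at ends L 8.7 R 9.0
```

{"fn": "carry_out", "kwargs": {
  "moves": [0, -1.46, -3.5, 0, 0, 0, -1.46, -3.5, 0, 0, 0, -1.46, -3.5, 0, 0, 0, -1.46, -3.5, 0, 0, 0, -1.46, -3.5, -3, 0, 0, 0, 0, -4, 0, 0, 0, 0, -4, 0, 0, 0, 0, -2, 0, 0, 0, 0, -0.7, 0, 0, 0, 0, 0, 0]
}}

```text
clock: 28.35
position: [0.4887, -0.3128, 0.0083]
ee_rot: [-0.002, 0.671, 0.742, -0.0]
contact_force: [0.4, 0.1, -2.9]
width: 0.0187
```

{"fn": "carry_out", "kwargs": {
  "moves": [0, 0, 0, -0.2, 0, 0, 0, 0, -0.08, 0, 0, 0, 0, 0, 0, 60, 0, 0, 0, 0, 70, 0, 0, 0, 0, 80, 0, 0, 0, 0, 80, 0, 0, 3, 0, 80, 0, 0, 5, 0, 100, 0, 0, 5, 0, 100, 0, 0, 5, 0]
}}

```text
clock: 29.35
position: [0.4895, -0.3138, 0.1875]
ee_rot: [-0.0, 0.671, 0.742, 0.0]
contact_force: [1.2, -0.4, -0.2]
width: 0.0853
```

```bash
python3 - <<'E'
from h import *
s=manip.get_state();p=s['position'];print(p,s['width'],s['ee_rot'])
T=B  # lug at cap middle
print('to lug',(B-p[:2])*100)
# clean look at cap in top view
b=snap('top','t4.png');a=snap('scene','s4.png')
r=cv2.cvtColor(cv2.imread('pics/t0.png'),cv2.COLOR_BGR2GRAY);g=cv2.cvtColor(b,cv2.COLOR_BGR2GRAY)
h=np.array([[256.74,184.13],[291.8,180.82],[293.29,198.32],[258.39,202.41]],np.float32).reshape(-1,1,2)
q,st,e=cv2.calcOpticalFlowPyrLK(r,g,h,None,winSize=(9,9));print((q-h)[:,0].round(2).tolist(),ray('top',q[:,0],.0845).mean(0))
cv2.imwrite('pics/c6.png',np.hstack([cv2.resize(b[150:235,250:430],None,fx=2.6,fy=2.6,interpolation=cv2.INTER_CUBIC),cv2.resize(a[165:250,200:320],None,fx=2.6,fy=2.6,interpolation=cv2.INTER_CUBIC)]))
E
```

```text
[ 0.48953143 -0.31384861  0.18752664] 0.0852867231476107 [-1.10438085e-04  6.70917206e-01  7.41532258e-01  7.71473947e-06]
to lug [ 6.05685695 30.49486111]
[[-0.20000000298023224, -0.4399999976158142], [-0.2800000011920929, -0.4300000071525574], [-0.10999999940395355, -0.2800000011920929], [0.03999999910593033, -0.1899999976158142]] [ 0.55000339 -0.00885185  0.0845    ]
```

View pics/c6.png

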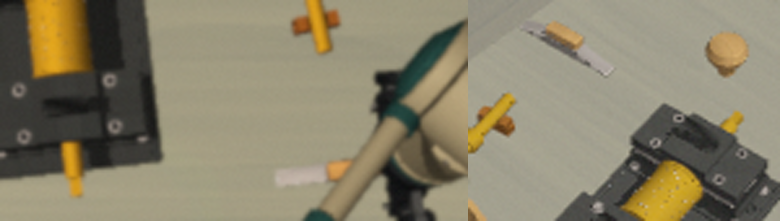

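{"fn": "carry_out", "kwargs": {
  "moves": [70, 0.866, 4.357, 0, 0, 70, 0.866, 4.357, 0, 0, 70, 0.866, 4.357, 0, 0, 70, 0.866, 4.357, 0, 0, 70, 0.866, 4.357, 0, 0, 70, 0.866, 4.357, 0, 0, 70, 0.866, 4.357, 0, 0, 60, 0, 0, -4, 0, 60, 0, 0, -2, 0, 60, 0, 0, 0, 0]
}}

```text
clock: 30.45
position: [0.5477, -0.0081, 0.1225]
ee_rot: [-0.003, 0.67, 0.742, -0.002]
contact_force: [-0.1, 0.3, 0.3]
width: 0.0513
```

{"fn": "carry_out", "kwargs": {
  "moves": [50, 0.2, 0, 0, 0, 50, 0, 0, -1, 0, 50, 0, 0, 0, 0, 50, 0, 0, 0, 0, 50, 0, 0, 0, 0, 50, 0, 0, 0, 0, 50, 0, 0, 0, 0, 50, 0, 0, 0, 0, 50, 0, 0, 0, 0, 50, 0, 0, 0, 0]
}}

```text
clock: 31.45
position: [0.5524, -0.009, 0.1159]
ee_rot: [0.0, 0.671, 0.742, 0.0]
contact_force: [0.7, 0.1, -0.1]
width: 0.0428
```

{"fn": "carry_out", "kwargs": {
  "moves": [50, -0.23, 0, -0.8, 0, 50, 0, 0, -0.7, 0, 50, 0, 0, 0, 0, 50, 0, 0, 0, 0, 0, 0, 0, 0, 0, 0, 0, 0, 0, 0, 0, 0, 0, 0, 0, 0, 0, 0, 0, 0, 0, 0, 0, 0, 0, 0, 0, 0, 0, 0],
  "squeeze": 90
}}

```text
clock: 32.45
position: [0.5502, -0.009, 0.1004]
ee_rot: [0.0, 0.671, 0.742, 0.0]
contact_force: [1.9, -0.2, -7.1]
width: 0.014
```

{"fn": "carry_out", "kwargs": {
  "moves": [0, 0, 0, 0.2, 0, 0, 0, 0, 0.2, 0, 0, 0, 0, 0.3, 0, 0, 0, 0, 0.3, 0, 0, 0, 0, 0.5, 0, 0, 0, 0, 0.5, 0, 0, 0, 0, 1, 0, 0, 0, 0, 2, 0, 0, 0, 0, 2, 0, 0, 0, 0, 2, 0]
}}

```text
clock: 33.45
position: [0.5499, -0.009, 0.1924]
ee_rot: [0.0, 0.671, 0.742, 0.0]
contact_force: [0.2, -0.3, -5.7]
width: 0.0142
```

```bash
python3 - <<'E'
from h import *
s=manip.get_state();p=s['position'];print(p,s['width'],s['contact_force'],s['moment'],s['ee_rot'])
print('to tray',(np.array([.4912,.3347])-p[:2])*100)
# tray refine: rim corners & lining in both views
for n,f,box in(('top','pics/t0.png',(180,250,105,205)),('scene','pics/s0.png',(245,330,340,435))):
    g=cv2.cvtColor(cv2.imread(f),cv2.COLOR_BGR2GRAY);y0,y1,x0,x1=box
    t,r=cv2.threshold(g[y0:y1,x0:x1],0,255,cv2.THRESH_BINARY_INV|cv2.THRESH_OTSU)
    r=cv2.morphologyEx(r,cv2.MORPH_OPEN,np.ones((3,3)));c=max(cv2.findContours(r,0,2)[0],key=cv2.contourArea)
    M=cv2.moments(c);q=[M['m10']/M['m00']+x0,M['m01']/M['m00']+y0];bx=cv2.boxPoints(cv2.minAreaRect(c))+[x0,y0]
    W=ray(n,bx,.004);e=sorted([(np.linalg.norm(W[i]-W[i-1]),np.degrees(np.arctan2(*(W[i]-W[i-1])[[1,0]]))) for i in range(4)])
    print(n,t,ray(n,[q],.004),np.round(e,3))
E
```

```text
[ 0.54993049 -0.00899001  0.1924371 ] 0.01417255953847816 [ 0.18684392 -0.32536005 -5.71345763] [ 0.01223776 -0.03657644  0.00655073] [1.81375274e-04 6.70898736e-01 7.41548946e-01 1.12661836e-04]
to tray [-5.87304921 34.36900057]
top 127.0 [[0.4907149  0.33912916 0.004     ]] [[ 1.23000e-01  1.73156e+02]
 [ 1.23000e-01 -6.18500e+00]
 [ 2.05000e-01  8.23190e+01]
 [ 2.06000e-01 -9.77980e+01]]
scene 136.0 [[0.48608782 0.33876578 0.004     ]] [[ 1.23000e-01 -4.54400e+00]
 [ 1.36000e-01  1.79946e+02]
 [ 2.05000e-01 -9.76860e+01]
 [ 2.17000e-01  7.93390e+01]]
```

{"fn": "carry_out", "kwargs": {
  "moves": [0, -0.76, 4.325, 0, -0.029, 0, -0.76, 4.325, 0, -0.029, 0, -0.76, 4.325, 0, -0.029, 0, -0.76, 4.325, 0, -0.029, 0, -0.76, 4.325, 0, -0.029, 0, -0.76, 4.325, 0, -0.029, 0, -0.76, 4.325, 0, -0.029, 0, -0.76, 4.325, 0, -0.029, 0, 0, 0, -3, 0, 0, 0, 0, -3, 0]
}}

```text
clock: 34.45
position: [0.4897, 0.3392, 0.132]
ee_rot: [0.001, 0.751, 0.66, 0.002]
contact_force: [0.4, -0.1, -6.1]
width: 0.0138
```

{"fn": "carry_out", "kwargs": {
  "moves": [0, 0, 0, -3, 0, 0, 0, 0, -2.5, 0, 0, 0, 0, -1.5, 0, 0, 0, 0, -1, 0, 0, 0, 0, 0, 0, 0, 0, 0, 0, 0, 0, 0, 0, 0, 0, 0, 0, 0, 0, 0, 0, 0, 0, 0, 0, 0, 0, 0, 0, 0]
}}

```text
clock: 35.45
position: [0.4895, 0.3371, 0.0513]
ee_rot: [0.0, 0.752, 0.659, 0.0]
contact_force: [-0.2, -0.8, -6.1]
width: 0.014
```

{"fn": "carry_out", "kwargs": {
  "moves": [0, 0, 0, -0.5, 0, 0, 0, 0, -0.4, 0, 0, 0, 0, -0.3, 0, 0, 0, 0, -0.1, 0, 0, 0, 0, -0.1, 0, 0, 0, 0, -0.1, 0, 0, 0, 0, 0, 0, 0, 0, 0, 0, 0, 0, 0, 0, 0, 0, 0, 0, 0, 0, 0]
}}

```text
clock: 36.45
position: [0.4891, 0.3369, 0.0367]
ee_rot: [0.0, 0.752, 0.659, 0.0]
contact_force: [-3.3, -2.1, 5.9]
width: 0.0143
```

{"fn": "carry_out", "kwargs": {
  "moves": [30, 0, 0, 0, 0, 40, 0, 0, 0, 0, 50, 0, 0, 0, 0, 50, 0, 0, 0, 0, 50, 0, 0, 3, 0, 50, 0, 0, 4, 0, 50, 0, 0, 4, 0, 50, 0, 0, 4, 0, 50, 2, -5, 1, 0, 50, 0, -5, 0, 0]
}}

```text
clock: 37.45
position: [0.5114, 0.2422, 0.1978]
ee_rot: [0.002, 0.751, 0.66, 0.004]
contact_force: [-0.4, -1.9, -0.7]
width: 0.0425
```

{"fn": "carry_out", "kwargs": {
  "moves": [50, -2, -5, 0, 0, 50, -2, -5, 0, 0, 50, -2, -5, 0, 0, 50, -2, -5, 0, 0, 50, -2, -3, 0, 0, 50, 0, 0, 0, 0, 50, 0, 0, 0, 0, 50, 0, 0, 0, 0, 50, 0, 0, 0, 0, 50, 0, 0, 0, 0]
}}

```text
clock: 38.45
position: [0.4138, 0.0265, 0.1949]
ee_rot: [-0.0, 0.752, 0.66, 0.0]
contact_force: [-0.6, -0.3, -0.3]
width: 0.0429
```

```bash
python3 - <<'E'
from h import *
a=snap('scene','s5.png');b=snap('top','t5.png');print(manip.get_state()['contact_force'])
cv2.imwrite('pics/c7.png',np.hstack([a[120:360,140:440],b[100:340,90:430]]))
E
```

```text
[-0.85636867 -0.00930592  0.24788633]
```

View pics/c7.png

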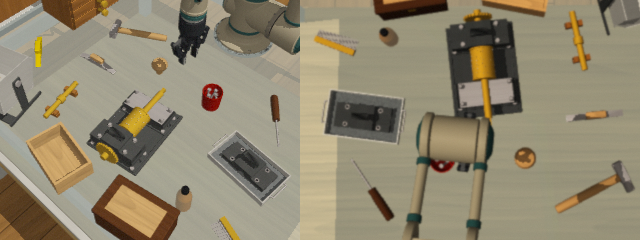

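```bash
python3 -c "
from rig import manip
print(manip.sign_off())"
```

```text
the job is handed in; nothing more can be done
None
```

The near bearing's cap is off and lying flat in the shallow tray, and I handed the job in at about 38.5 s of the 72 s allowed. I wedged the ends by turns (right, left, right, left, right, then a touch-up on the left). I then laid the wedge flat on the glass, lifted the cap off by the lug and set it down.

- **Lift before the cap was gripped:** the camera read 8.7 mm at the left end and 9.0 mm at the right. Wedge depth gave about 8.9 mm at the left end and 9.3 mm at the right. The two methods differed by up to about 0.6 mm on the way.
- **Level:** by my readings the ends never differed by more than about 3.5 mm. While the arm stood on the left its shadow spoiled the camera reading, so there I went by wedge depth and checked again from the right.
- **First try at the right slot:** the wedge jammed on the edge at about 25 N. I backed off, moved it about 1.5 mm higher and 3.7 mm sideways, and it went in. The camera showed no cap movement from this.
- **Last pictures:** the cap lies flat in the middle of the tray, the wedge is flat on the glass, the bystanders in view look undisturbed, and the gripper is clear of everything. I judged this by eye from one small picture.

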